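# Gauge the depth of a foam pocket and lock the reading

## Task

Measure how deep the round pocket in the foam block is: stand the depth gauge flat on the foam so that its bridge spans the round pocket with the rod over the middle of the pocket and the lock lever still open, then lower the rod until its foot rests on the pocket's bottom. Swing the lock lever all the way over to lock the rod at that depth, and leave the gauge standing there with its foot still on the bottom. Leave the zither, the tape measure, the tub and the glue gun where they are.

Things in the scene. Friction and masses are not known exactly. Their poses are not given: they have to be found in the camera images.
- block: Dark grey foam block 260 x 220 x 80 mm (its x, y, z), fixed to the table. Origin: centre of its underside. In its flat top: a round pocket 100 mm across, centred 30 mm towards -x; and 85 mm towards +x a slot 40 x 150 mm, 49 mm deep, not to be measured. The round pocket is 35 to 62 mm deep, different every time; its bottom is a flat firm foam disc that does not move.
- pocket (a point): Centre of the round pocket's mouth, at the level of the block's flat top (80 mm above the table); axes as the block's. It says nothing of the pocket's depth.
- gauge: Bridge depth gauge, 0.73 to 0.95 kg, loose, standing on the table. Origin: centre of the bridge's flat underside, below the rod. Bridge: steel bar 210 mm along the gauge's x, 30 in y, 12 high. On it an aluminium guide, x -17 to 45, 22 mm high, 40 mm high at x -17 to 9. The rod slides upright through it at x = y = 0, a knob on top, a foot below. The lock lever's upright pivot is at x = 30, y = 0.
- rod (a joint): Slide of the rod (m): 0 = fully up, as at the start, growing as it goes down, to 0.075. The foot's face is (value - 3 mm) below the bridge's underside until it touches. Dry friction of about 4 N holds the rod where it is left. Lifted by the knob, rod against its upper stop, the whole gauge comes along, hanging upright.
- knob (a point): Centre of the black knob on the rod: 32 mm along the gauge's x, 14 mm in y (grip across these 14 mm), 36 mm high, flat top; moves with the rod. With the rod fully up, 137 mm above the bridge's underside.
- foot: Round rubber foot at the rod's lower end, 12 mm across, 6 mm high; origin on the rod's axis 3 mm below its flat lower face. Sprung: it gives up to 3 mm into the rod at 0.5 to 1.7 N, less than the rod's friction. So pushing the rod down takes about 4 N all the way and rises steeply only at the bottom: a rod that no longer yields to 8 N is on the bottom.
- tip (a point): Centre of the foot's flat lower face, on the rod's axis.
- lever (a joint): Lock lever, an arm turning level about the gauge's upright pivot. 0 = open, arm pointing to the gauge's +y; 1.571 = locked, at its stop, arm to +x, along the bridge: it swings clockwise seen from above. Starts at 0 to 0.4, stays where it is left. Turns lightly (about 1 N at its end) to about 1.37, then stiffer (about 3 N) as its cam clamps the rod.
- lever_end (a point): On the axis of the upright black pin at the lever's free end, 75 mm from the pivot, 50 mm above the bridge's underside. The pin is 12 mm thick and stands from 36 to 62 mm above the underside; the arm below it is 11 mm wide, 31 to 38 mm above the underside. The pin can be pushed sideways.
- zither: Small wooden zither 90 x 300 x 35 mm lying at the far side of the table; origin centre of underside. Leave alone.
- tape: Yellow tape measure 62 x 35 x 58 mm; origin centre of underside. Leave alone.
- tub: Clear open plastic tub 140 x 100 x 60 mm; origin centre of underside. Leave alone.
- gluegun: Orange glue gun lying on its side, 160 mm long, its handle 110 mm to one side; origin under the middle of its barrel. Leave alone.

How it is judged (in metres and radians):
On the way, in this order (a step that is already met when the one before it is completed fails the run):
1. the gauge stands flat on the foam over the round pocket, rod within 20 mm of the pocket's middle, lever open, foot not yet on the bottom (horizontal distance between gauge and pocket below 0.02 m and z of gauge in the frame of pocket between -0.003 and 0.004 m and angle between gauge's own z axis and vertical below 0.05 rad and value of joint lever below 0.8 rad and contact force between foot and anything else below 0.05 N), for 0.1 s.
2. the rod's foot rests on the pocket's bottom while the lever is still open (contact force between foot and anything else above 0.1 N and z of tip in the frame of pocket below -0.03 m and value of joint lever below 1.2 rad and z of gauge in the frame of pocket below 0.004 m and horizontal distance between gauge and pocket below 0.025 m), for 0.2 s.
At the end, for the whole second after the job is handed in: Lever over 1.45 rad (locked); foot pressing on the round pocket's bottom (over 0.1 N, over 30 mm deep); gauge at rest, flat on the foam (height within 3 mm, tilt under 0.05 rad), rod within 25 mm of the pocket's middle; no bystander moved over 30 mm (value of joint lever above 1.45 rad and contact force between foot and anything else above 0.1 N and z of tip in the frame of pocket below -0.03 m and horizontal distance between gauge and pocket below 0.025 m and z of gauge in the frame of pocket between -0.003 and 0.004 m and angle between gauge's own z axis and vertical below 0.05 rad and linear speed of gauge below 0.01 m/s and distance of each of zither, tape, tub, gluegun from where it was at the start of the episode below 0.03 m); the robot touches nothing.
It fails at once if a bystander (zither, tape measure, tub, glue gun) is moved by more than 30 mm (distance of any of zither, tape, tub, gluegun from where it was at the start of the episode above 0.03 m).
It also fails if it takes over 64 s, if anything falls off the work surface, if the arm or the gripper's body presses on something with over 40 N, if the wrist force passes 120 N, or if a joint passes its speed limit or range.

## Robot

A 6-joint arm with a two-finger parallel gripper is mounted at the origin on the work surface. World frame = base frame: x ahead of the robot, y to its left, z up, the work surface at z = 0. Lengths are in mm, angles in rad, forces in N, time in s.
With the tool pointing down it reaches from about 400 to 925 mm from the base axis. Payload 12.5 kg.
Tool frame: the origin (TCP) lies at the very end of the fingers, on their centre line; the grasp point (between the pads) lies 19 mm behind it; z points along the fingers, y is the direction in which the jaws open and shut (so a half turn about z gives the same grasp; the last joint's range is limited). The gripper opens to 95 mm and grips with 3 to 60 N. Pads are 20 mm wide; open, the fingers measure 119 mm over their backs; the gripper's body (75 mm by 180 mm) begins 59 mm behind the grasp point.
Start: joints at [1.01, 0.491, 1.559, -0, 1.092, -0.106], TCP at [274.54, 561.496, 184.761] pointing down, gripper open.
Joint ranges: [-3.1, 3.1], [-0.84, 2.19], [0.05, 2.79], [-1.13, 4.28], [0.06, 2.93], [-2.69, 2.69]. Speed limits (rad/s): [2.22, 2.22, 2.79, 3.14, 3.14, 3.14].

## Interface

Orientations are given as [roll, pitch, yaw] about the fixed x, y, z axes, in that order (R = Rz(yaw) Ry(pitch) Rx(roll)).
In Python, from cell import env gives the robot as it stands.
- The arm moves only by the shell command python3 -m pendant 'ROWS'. ROWS is JSON, a list that holds one entry, the list of rows, each a list of 5 numbers: the opening, from 0 (shut) to 1 (fully open), then the shift along the tool's x, y, z in m, then the turn about the tool's z in rad. A call has exactly 8 rows; each row is the pose to reach, as a shift and turn from the pose commanded when the call began, along the tool's axes at that moment; what a row does not reach only later rows make up. A row lasts 1/10 s, in which the tool goes at most 50 mm and 8.59 degrees, less where a joint would pass 70% of its speed; a pose out of reach is approached as far as the arm can. A call with a gripper value outside its range is refused whole. The fingers move at their own pace and stop on an object; the grip force is fixed at half the most. Time passes only in rows, so rows that repeat a pose let the fingers close, or fill a call up. It gives the time, the measured TCP pose, the force and the opening at its end, in the units of the state.
- env.state(): the state, without advancing time (a new reading comes with each control period).
- env.read_camera(name): name is "scene" or "top" or "wrist"; returns a dict with "image" (400x640x3 uint8, blue, green, red), "range_z" (400x640 float32, mm along the optical axis (not along the pixel's ray), 0 where there is no reading), "fx", "fy", "cx", "cy" (pixels), "rvec" (rotation vector, rad) and "tvec" (3), from world to camera coordinates, as OpenCV has them; the wrist camera has in their place "tool_from_camera" (4x4, takes a point from camera to tool coordinates, whose origin is the TCP and whose axes are the flange's). Camera axes: x right, y down, z forward; pixel columns grow to the right and rows downward; lengths in mm; the calibration is good to about 2 mm. The wrist camera is an equidistant fisheye: a pixel r from the principal point sees the ray r / f radians off the axis. A picture is of the moment at which its call begins: read the wrist's pose just before it.
- env.job_done(): hands the job in, once; it reports no verdict.
The state is a dict: "t": time; "joints": joint angles; "qvel": joint speeds; "tau": joint torques, N m; "eef_pos": TCP position; "tcp_rot": TCP orientation; "ft_force": force on the tool from outside, world axes, zero at the start; "moment": the same for the moment, N m; "opening": opening from 0.0 (shut) to 1.0 (fully open).
Only numpy, scipy, OpenCV 4.12 (cv2) and the standard library are available. Lean on these libraries where they do the work, as an engineer would, in place of code of your own. Each camera call takes 0.05 s, during which the arm holds its last target. There are 200 camera calls.

## Working session

There is one attempt and no reset: what is moved stays moved. The work goes in short steps, Python scripts to look and compute and a shell command to move; the robot and the scene stay as the last step left them, time stands still between calls to the robot, and variables do not carry over. Pictures are saved under pics/ and viewed, about 8 in all and at most 12, crops included, and the job is handed in when it is done.

```bash
mkdir -p pics; cat > h.py <<'E'
import numpy as np, cv2
from cell import env
def cam(n):
    c=env.read_camera(n); return c
def world(c,ix=None):
    # world points of all pixels for scene/top
    R,_=cv2.Rodrigues(np.array(c["rvec"],float)); t=np.array(c["tvec"],float).ravel()
    v,u=np.mgrid[0:400,0:640]; z=c["range_z"]
    P=np.stack([(u-c["cx"])/c["fx"]*z,(v-c["cy"])/c["fy"]*z,z],-1)
    return (P-t)@R
E
python3 - <<'E'
from h import *
print(env.state())
a=cam("scene");b=cam("top")
for n,c in(("scene",a),("top",b)):
    cv2.imwrite(f"pics/{n}0.png",c["image"]); np.save(f"{n}0.npy",world(c))
E
```

```text
{'t': 0.0, 'joints': array([ 1.01038831e+00,  4.91570474e-01,  1.55943925e+00, -1.86221371e-06,
        1.09172423e+00, -1.05600593e-01]), 'qvel': array([ 0.00089842,  0.00089594,  0.00062817, -0.00042958,  0.00097219,
       -0.00137932]), 'tau': array([ 7.96559380e-04, -6.12664962e+01, -2.58180213e+01,  6.92553283e-02,
        4.82687820e-02, -1.20175469e-04]), 'eef_pos': array([274.38689443, 561.23770298, 184.15850805]), 'tcp_rot': array([-3.14045754e+00, -1.18655407e-04,  2.68678602e+00]), 'ft_force': array([-1.15331545,  0.41922347, -0.5558437 ]), 'moment': array([ 0.01568776, -0.00505059,  0.00437369]), 'opening': 0.999149243603257}
```

View pics/top0.png

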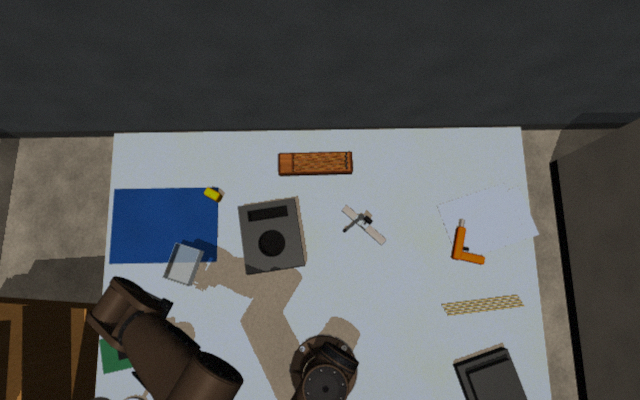

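View pics/scene0.png

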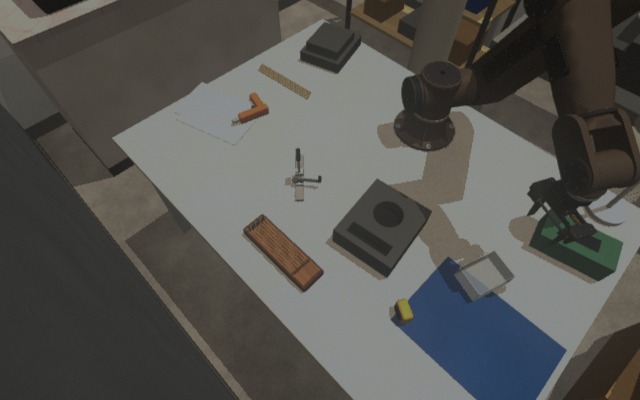

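```bash
python3 - <<'E'
from h import *
W=np.load("top0.npy"); im=cv2.imread("pics/top0.png")
def show(m,n):
    p=W[m][:,:2].astype(np.float32); r=cv2.minAreaRect(p); print(n,len(p),r)
b=np.zeros((400,640),bool); b[190:280,230:310]=1
show(b&(abs(W[...,2]-80)<6),"block")
print("px pocket",W[243,272],W[213,267],"table",W[280,400])
pk=b&(W[...,2]<62)&(W[...,2]>8); pk[:228]=0; pk[256:]=0;pk[:,:258]=0;pk[:,286:]=0
print("pocket",W[pk].mean(0),pk.sum())
g=np.zeros((400,640),bool); g[198:250,335:390]=1
for lo,hi in((6,22),(22,45),(45,80),(80,200)):
    m=g&(W[...,2]>lo)&(W[...,2]<hi); print(lo,hi); show(m,"g"); print(W[m].mean(0))
c=im[198:250,330:395]; cv2.imwrite("pics/c1.png",cv2.resize(c,None,fx=10,fy=10,interpolation=cv2.INTER_CUBIC))
for v,u in((210,346),(217,355),(225,366),(219,366),(230,346),(240,380),(244,383),(207,343)): print(u,v,W[v,u].round(1))
E
```

```text
block 2805 ((501.06732177734375, 189.47735595703125), (260.5749206542969, 220.7589111328125), 7.825228214263916)
px pocket [475.95106361 185.64349551  36.52354272] [593.57114486 204.97262085  39.10363871] table [ 325.3569643  -309.89777636    1.47140054]
pocket [474.33918532 187.708904    41.35412533] 526
6 22
g 432 ((544.8203735351562, -168.74468994140625), (213.9569091796875, 192.96299743652344), 88.85009002685547)
[ 540.49488421 -174.28914034   11.4775666 ]
22 45
g 126 ((552.9155883789062, -142.4115447998047), (61.69493865966797, 89.97012329101562), 2.206974506378174)
[ 550.72201604 -149.56887087   35.08108955]
45 80
g 19 ((541.6504516601562, -132.48219299316406), (39.49369812011719, 98.39739227294922), 13.859392166137695)
[ 529.22352066 -133.54518755   55.00847172]
80 200
g 51 ((544.2914428710938, -172.9489288330078), (30.762521743774414, 14.7281494140625), 44.61235809326172)
[ 542.32757627 -172.21192042  146.19825921]
346 210 [ 604.3 -106.9   13.4]
355 217 [ 575.4 -141.8   13.5]
366 225 [ 539.5 -181.4   35.8]
366 219 [ 545.9 -167.1  151.7]
346 230 [ 521.2 -102.4   37.1]
380 240 [ 482.3 -237.7    9.7]
383 244 [ 467.3 -250.9   -2.2]
343 207 [619.6 -96.5  -2.5]
```

View pics/c1.png

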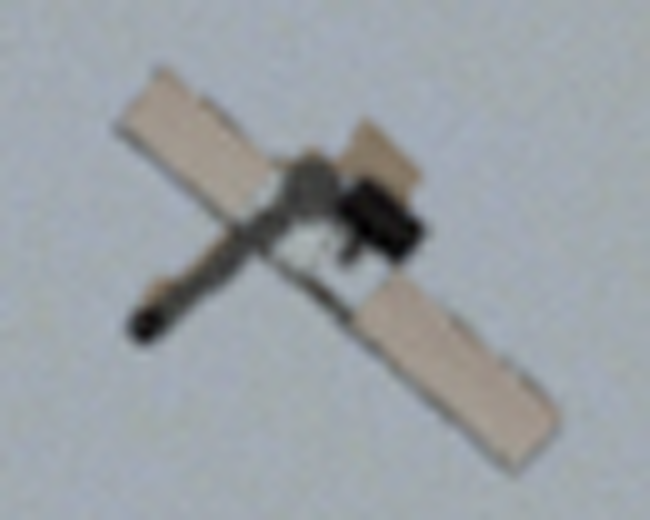

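```bash
python3 -m pendant '[[[1,-0.035,-0.034,-0.004,0.117],[1,-0.07,-0.068,-0.008,0.234],[1,-0.105,-0.102,-0.012,0.351],[1,-0.14,-0.136,-0.016,0.468],[1,-0.175,-0.17,-0.02,0.585],[1,-0.21,-0.204,-0.024,0.702],[1,-0.245,-0.238,-0.028,0.819],[1,-0.282,-0.271,-0.03,0.938]]]'
cat >> h.py <<'E'
def goto(x,y,z,yaw):
    s=env.state(); p=s["eef_pos"]; q=s["tcp_rot"][2]; d=np.array([x,y,z])-p
    X=np.array([np.cos(q),np.sin(q)]);Y=np.array([np.sin(q),-np.cos(q)])
    t=-(np.radians(yaw)-q); t=(t+np.pi)%(2*np.pi)-np.pi
    print("t",s["t"],"pose",p.round(1),"yaw",np.degrees(q).round(2),"j6",s["joints"][5].round(2),"F",s["ft_force"].round(1),"op",round(s["opening"],3))
    print("shift x,y,z m:",(np.array([d[:2]@X,d[:2]@Y,-d[2]])/1000).round(4),"turn",round(t,3))
E
python3 -c "
from h import *
goto(544,-173,215,46.5)"
```

```text
t: 0.9
eef_pos: [409.0, 192.3, 215.0]
tcp_rot: [3.141, -0.0, 1.744]
ft_force: [1.6, 0.1, -0.0]
opening: 1.001
t 0.9 pose [409.  192.3 215. ] yaw 99.94 j6 0.12 F [ 1.6  0.1 -0. ] op 1.001
shift x,y,z m: [-0.3831  0.07    0.    ] turn 0.933
```

```bash
python3 -m pendant '[[[1,-0.048,0.009,0,0.117],[1,-0.096,0.018,0,0.234],[1,-0.144,0.026,0,0.351],[1,-0.192,0.035,0,0.468],[1,-0.240,0.044,0,0.585],[1,-0.288,0.053,0,0.702],[1,-0.336,0.061,0,0.819],[1,-0.383,0.07,0,0.933]]]'
cat >> h.py <<'E'
def wrist(name):
    s=env.state(); c=cam("wrist"); cv2.imwrite(f"pics/{name}.png",c["image"])
    T=np.array(c["tool_from_camera"]); v,u=np.mgrid[0:400,0:640]
    dx=(u-c["cx"])/c["fx"]; dy=(v-c["cy"])/c["fy"]; th=np.hypot(dx,dy); k=np.where(th>0,np.tan(np.minimum(th,1.5))/np.maximum(th,1e-9),1)
    z=c["range_z"]; P=np.stack([dx*k*z,dy*k*z,z],-1)
    P=P@T[:3,:3].T+T[:3,3]
    q=s["tcp_rot"]; from scipy.spatial.transform import Rotation as R
    W=P@R.from_euler("xyz",q).as_matrix().T+s["eef_pos"]; W[z==0]=np.nan
    np.save(name+".npy",W); return W,c
E
python3 - <<'E'
from h import *
goto(544,-173,215,46.5)
W,c=wrist("w1")
E
```

```text
t: 1.7
eef_pos: [545.7, -172.5, 214.5]
tcp_rot: [-3.141, 0.0, 0.811]
ft_force: [0.6, 0.4, 0.1]
opening: 1.0
t 1.7 pose [ 545.7 -172.5  214.5] yaw 46.44 j6 0.34 F [0.6 0.4 0.1] op 1.0
shift x,y,z m: [-0.0015 -0.0009 -0.0005] turn -0.001
```

View pics/w1.png

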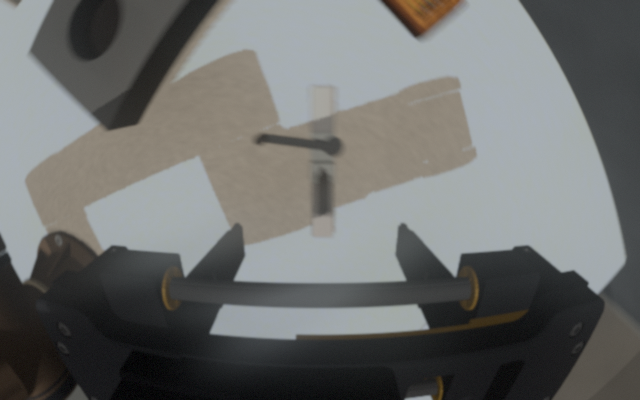

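```bash
python3 - <<'E'
from h import *
W=np.load("w1.npy"); b=np.zeros((400,640),bool); b[75:245,245:350]=1
for lo,hi in((7,17),(28,45),(45,75),(120,165)):
    m=b&(W[...,2]>lo)&(W[...,2]<hi); p=W[m]
    if len(p)<5: print(lo,len(p)); continue
    v=np.linalg.svd(p[:,:2]-p[:,:2].mean(0),full_matrices=False)[2][0]
    print(lo,hi,len(p),p.mean(0).round(1),np.degrees(np.arctan2(v[1],v[0])).round(1),cv2.minAreaRect(p[:,:2].astype(np.float32)), p[:,2].max())
print([W[r,c].round(1) for r,c in((180,322),(195,322),(145,330),(139,261),(90,322),(230,322))])
E
```

```text
7 17 1789 [ 557.  -158.4   11.5] -133.1 ((544.3948974609375, -171.44613647460938), (210.54769897460938, 30.20387077331543), 46.84563446044922) 14.756681787133573
28 45 1195 [ 551.8 -145.3   35.9] -64.3 ((535.0603637695312, -142.92916870117188), (58.274627685546875, 104.21305847167969), 42.75633239746094) 44.986818623074214
45 75 126 [ 525.4 -107.4   58.6] -70.2 ((534.18310546875, -128.27145385742188), (10.509657859802246, 92.97541046142578), 22.204586029052734) 66.71387311555995
120 165 646 [ 547.6 -169.3  151.1] -132.0 ((545.4801635742188, -171.39324951171875), (32.55111312866211, 14.156414985656738), 46.91836929321289) 156.38120536067063
[array([ 557.5, -162.4,  154. ]), array([ 548.1, -172.3,  154. ]), array([ 574. , -160.7,   30. ]), array([521.6, -95.8,  51. ]), array([ 614.5, -103.7,   11.2]), array([ 482. , -243.3,   12. ])]
```

```bash
python3 -c "
from h import *
goto(545,-171.5,118,46.85)"
python3 -m pendant '[[[1,0,0,0.02,-0.007],[1,0,-0.001,0.04,-0.007],[1,0,-0.001,0.06,-0.007],[1,0,-0.001,0.08,-0.007],[1,0,-0.001,0.0965,-0.007],[0.1,0,-0.001,0.0965,-0.007],[0,0,-0.001,0.0965,-0.007],[0,0,-0.001,0.0965,-0.007]]]'
python3 -m pendant '[[[0,0,0,0,0],[0,0,0,0,0],[0,0,0,-0.005,0],[0,0,0,-0.015,0],[0,0,0,-0.03,0],[0,0,0,-0.05,0],[0,0,0,-0.08,0],[0,0,0,-0.115,0]]]'
python3 -c "
from h import *
goto(471.3,185.4,233,46.85)"
```

```text
t 1.75 pose [ 547.9 -178.2  214.1] yaw 45.9 j6 0.34 F [-2. -3. -2.] op 1.002
shift x,y,z m: [ 0.0027 -0.0068  0.0961] turn -0.017
t: 2.55
eef_pos: [545.2, -169.8, 119.1]
tcp_rot: [3.14, -0.001, 0.823]
ft_force: [0.1, 0.3, -0.3]
opening: 0.805
t: 3.35
eef_pos: [544.4, -169.5, 234.7]
tcp_rot: [-3.141, 0.0, 0.823]
ft_force: [0.6, -0.6, 0.4]
opening: 0.135
t 3.35 pose [ 544.4 -169.5  234.7] yaw 47.14 j6 0.33 F [ 0.6 -0.6  0.4] op 0.135
shift x,y,z m: [ 0.2105 -0.295   0.0017] turn 0.005
```

```bash
python3 - <<'E'
from h import *
goto(471.3,185.4,233,46.85)
W,c=wrist("w2")
b=np.zeros((400,640),bool); b[60:245,235:370]=1
for lo,hi in((7,17),(22,45),(45,75),(75,112),(112,128),(128,165),(165,300)):
    m=b&(W[...,2]>lo)&(W[...,2]<hi); p=W[m]
    if len(p)>5: print(lo,hi,len(p),p.mean(0).round(1),cv2.minAreaRect(p[:,:2].astype(np.float32)))
E
```

```text
t 3.35 pose [ 544.4 -169.5  234.7] yaw 47.14 j6 0.33 F [ 0.6 -0.6  0.4] op 0.135
shift x,y,z m: [ 0.2105 -0.295   0.0017] turn 0.005
7 17 1580 [ 555.3 -160.2   11.5] ((544.7688598632812, -171.8428497314453), (207.0786895751953, 28.688703536987305), 47.11647033691406)
22 45 1212 [ 553.7 -146.    34.5] ((536.5306396484375, -142.84140014648438), (60.1201286315918, 102.14270782470703), 45.19967269897461)
45 75 109 [ 523.3 -101.2   58.4] ((534.4310302734375, -127.99018859863281), (12.341825485229492, 91.71723937988281), 22.957860946655273)
112 128 28 [ 555.4 -159.7  123.7] ((555.3265991210938, -159.74632263183594), (2.160019874572754, 13.31024169921875), 50.03954315185547)
128 165 550 [ 546.8 -169.5  152.3] ((545.328857421875, -171.29718017578125), (32.676673889160156, 13.925941467285156), 47.56398010253906)
165 300 488 [ 552.4 -160.9  280.2] ((548.5383911132812, -164.97572326660156), (14.261494636535645, 28.451730728149414), 47.36640167236328)
```

View pics/w2.png

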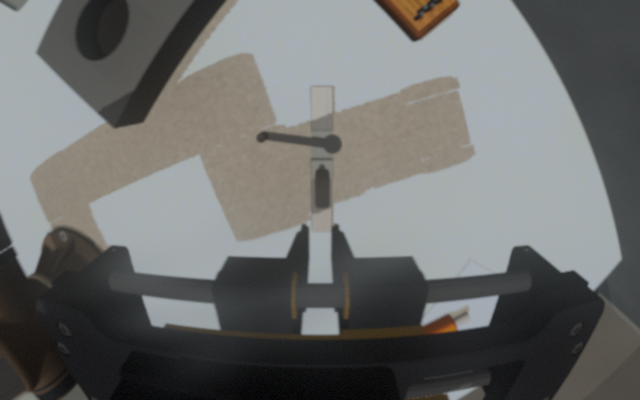

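```bash
python3 -c "
from h import *
goto(545.2,-171.6,118.5,47.2)"
```

```text
t 3.4 pose [ 546.4 -170.3  240.9] yaw 47.15 j6 0.33 F [ 0.3 -0.3  5. ] op 0.089
shift x,y,z m: [-0.0018 -0.      0.1224] turn -0.001
```

```bash
python3 -m pendant '[[[0.4,0,0,0,0],[0.4,-0.001,0.002,0,0],[0.4,-0.001,0.002,0,0],[0.4,-0.001,0.002,0.025,0],[0.4,-0.001,0.002,0.05,0],[0.4,-0.001,0.002,0.08,0],[0.4,-0.001,0.002,0.1,0],[0.4,-0.001,0.002,0.116,0]]]'
python3 -m pendant '[[[0,0,0,0,0],[0,0,0,0,0],[0,0,0,0,0],[0,0,0,0,0],[0,0,0,0,0],[0,0,0,0,0],[0,0,0,0,0],[0,0,0,0,0]]]'
python3 -c "
from h import *
goto(471.3,185.4,233,46.85)"
```

```text
t: 4.2
eef_pos: [544.7, -171.5, 114.9]
tcp_rot: [-3.139, 0.001, 0.823]
ft_force: [0.1, -0.2, -0.0]
opening: 0.401
t: 5.0
eef_pos: [545.7, -171.8, 117.5]
tcp_rot: [3.141, -0.0, 0.823]
ft_force: [-0.6, 0.7, 3.9]
opening: 0.143
t 5.0 pose [ 545.7 -171.8  117.5] yaw 47.14 j6 0.33 F [-0.6  0.7  3.9] op 0.143
shift x,y,z m: [ 0.2112 -0.2975 -0.1155] turn 0.005
```

```bash
python3 -m pendant '[[[0,0,0,-0.003,0],[0,0,0,-0.010,0],[0,0,0,-0.022,0],[0,0,0,-0.04,0],[0,0,0,-0.06,0],[0,0,0,-0.085,0],[0,0,0,-0.105,0],[0,0,0,-0.115,0]]]'
python3 -c "
from h import *
goto(471.3,185.4,233,46.85)"
```

```text
t: 5.8
eef_pos: [545.9, -171.9, 234.5]
tcp_rot: [3.139, -0.001, 0.823]
ft_force: [0.7, -0.1, -7.9]
opening: 0.142
t 5.8 pose [ 545.9 -171.9  234.5] yaw 47.14 j6 0.33 F [ 0.7 -0.1 -7.9] op 0.142
shift x,y,z m: [ 0.2112 -0.2977  0.0015] turn 0.005
```

```bash
python3 -m pendant '[[[0,0.008,-0.011,0,0],[0,0.024,-0.034,0,0],[0,0.045,-0.063,0,0],[0,0.067,-0.094,0,0],[0,0.088,-0.124,0,0],[0,0.109,-0.154,0,0],[0,0.130,-0.183,0,0],[0,0.150,-0.211,0,0]]]'
python3 -m pendant '[[[0,0.018,-0.025,0,0],[0,0.034,-0.048,0,0],[0,0.047,-0.066,0,0],[0,0.055,-0.078,0,0],[0,0.059,-0.084,0,0],[0,0.061,-0.087,0,0],[0,0.061,-0.087,0,0],[0,0.061,-0.087,0,0]]]'
python3 - <<'E'
from h import *
goto(471.3,185.4,198,46.85)
W,c=wrist("w3")
m=abs(W[...,2]-80)<5; m[260:]=0
print("block",m.sum(),cv2.minAreaRect(W[m][:,:2].astype(np.float32)))
b=np.zeros((400,640),bool); b[60:245,300:345]=1
m=b&(abs(W[...,2]-129)<6); print("bridge",m.sum(),W[m].mean(0),cv2.minAreaRect(W[m][:,:2].astype(np.float32)))
c=cam("top"); cv2.imwrite("pics/t2.png",cv2.resize(c["image"][170:300,200:340],None,fx=5,fy=5))
E
```

```text
t: 6.6
eef_pos: [491.2, 83.8, 231.2]
tcp_rot: [-3.14, 0.001, 0.823]
ft_force: [-0.4, 1.2, -7.3]
opening: 0.144
t: 7.4
eef_pos: [470.8, 184.9, 232.1]
tcp_rot: [3.141, 0.0, 0.822]
ft_force: [-0.1, -0.6, -7.2]
opening: 0.141
t 7.4 pose [470.8 184.9 232.1] yaw 47.11 j6 0.99 F [-0.1 -0.6 -7.2] op 0.141
shift x,y,z m: [0.0007 0.     0.0341] turn 0.004
block 25176 ((382.9023132324219, 379.3660583496094), (295.130859375, 759.4373168945312), 36.95490264892578)
bridge 2126 [515.7157068  230.70999892 125.90647307] ((491.077880859375, 204.1636505126953), (150.71961975097656, 29.715499877929688), 46.79008102416992)
```

View pics/w3.png

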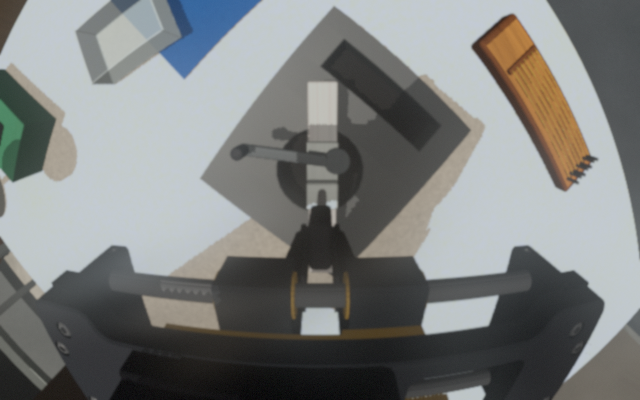

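```bash
python3 -m pendant '[[[0,0,0,0.01,0],[0,0,0,0.02,0],[0,0,0,0.027,0],[0,0,0,0.031,0],[0,0,0,0.034,0],[0,0,0,0.036,0],[0,0,0,0.038,0],[0,0,0,0.038,0]]]'
python3 - <<'E'
from h import *
goto(471.3,185.4,198,46.85)
W,c=wrist("w4")
b=np.zeros((400,640),bool); b[60:245,300:345]=1
m=b&(abs(W[...,2]-93)<7); print("bridge",m.sum(),W[m].mean(0),cv2.minAreaRect(W[m][:,:2].astype(np.float32)))
# pocket bottom visible
v=b.copy(); v[:]=0; v[120:230,270:370]=1
m=v&(W[...,2]<60)&(W[...,2]>5); z=W[m][:,2]; print("bottom",len(z),np.percentile(z,[5,25,50,75]))
W0=np.load("top0.npy"); z=W0[236:250,265:280,2]; print("top: bottom",np.median(z),"block top",np.median(W0[258:266,260:290,2]),"table",np.median(W0[285:295,380:420,2]))
E
```

```text
t: 8.3
eef_pos: [470.8, 185.4, 194.8]
tcp_rot: [3.141, -0.001, 0.823]
ft_force: [-2.3, -1.9, -0.4]
opening: 0.141
t 8.3 pose [470.8 185.4 194.8] yaw 47.14 j6 0.99 F [-2.3 -1.9 -0.4] op 0.141
shift x,y,z m: [ 0.0003  0.0004 -0.0032] turn 0.005
bridge 2012 [518.9573598  234.9831893   91.81764667] ((491.1562805175781, 205.64434814453125), (150.8314666748047, 30.131296157836914), 46.86422348022461)
bottom 2896 [39.21224103 39.95078816 40.52978316 41.31184607]
top: bottom 40.426687225372234 block top 79.59881604668357 table 0.21616954756788373
```

```bash
python3 -m pendant '[[[0,0,0,0.003,0],[0,0,0,0.008,0],[0,0,0,0.014,0],[0,0,0,0.020,0],[0,0,0,0.026,0],[0,0,0,0.031,0],[0,0,0,0.034,0],[0,0,0,0.036,0]]]'
for i in 1 2; do python3 -c "
from h import *
import numpy as np
for i in range(1): print(env.state()['ft_force'].round(1), env.state()['eef_pos'].round(1))"; done
python3 -m pendant '[[[0,0,0,0.0003,0],[0,0,0,0.0006,0],[0,0,0,0.0009,0],[0,0,0,0.0012,0],[0,0,0,0.0014,0],[0,0,0,0.0016,0],[0,0,0,0.0018,0],[0,0,0,0.002,0]]]'
```

```text
t: 9.15
eef_pos: [470.9, 185.4, 158.5]
tcp_rot: [3.141, -0.0, 0.823]
ft_force: [-3.3, -5.0, 2.5]
opening: 0.144
[-3.3 -5.   2.5] [470.9 185.4 158.5]
[-3.3 -5.   2.5] [470.9 185.4 158.5]
t: 9.95
eef_pos: [470.9, 185.4, 156.7]
tcp_rot: [3.141, -0.001, 0.823]
ft_force: [-3.4, -5.3, 3.9]
opening: 0.141
```

```bash
python3 -m pendant '[[[0,0,0,0.0003,0],[0,0,0,0.0006,0],[0,0,0,0.0009,0],[0,0,0,0.0012,0],[0,0,0,0.0014,0],[0,0,0,0.0016,0],[0,0,0,0.0018,0],[0,0,0,0.002,0]]]'
```

```text
t: 10.75
eef_pos: [470.9, 185.4, 154.7]
tcp_rot: [3.141, -0.001, 0.823]
ft_force: [-2.4, -4.4, 3.5]
opening: 0.144
```

```bash
python3 -m pendant '[[[0,0,0,0.0003,0],[0,0,0,0.0006,0],[0,0,0,0.0009,0],[0,0,0,0.0012,0],[0,0,0,0.0014,0],[0,0,0,0.0015,0],[0,0,0,0.0015,0],[0,0,0,0.0015,0]]]'
```

```text
t: 11.55
eef_pos: [471.0, 185.4, 153.2]
tcp_rot: [3.141, -0.001, 0.823]
ft_force: [-3.0, -5.2, 3.8]
opening: 0.144
```

```bash
python3 -m pendant '[[[0,0,0,0.0003,0],[0,0,0,0.0006,0],[0,0,0,0.0009,0],[0,0,0,0.001,0],[0,0,0,0.001,0],[0,0,0,0.001,0],[0,0,0,0.001,0],[0,0,0,0.001,0]]]'
```

```text
t: 12.35
eef_pos: [470.9, 185.4, 152.2]
tcp_rot: [3.141, -0.001, 0.823]
ft_force: [-3.6, -4.5, 2.4]
opening: 0.144
```

```bash
python3 -m pendant '[[[0,0,0,0.0003,0],[0,0,0,0.0006,0],[0,0,0,0.0009,0],[0,0,0,0.001,0],[0,0,0,0.001,0],[0,0,0,0.001,0],[0,0,0,0.001,0],[0,0,0,0.001,0]]]'
```

```text
t: 13.15
eef_pos: [470.9, 185.4, 151.2]
tcp_rot: [3.141, -0.001, 0.823]
ft_force: [-1.6, -5.0, 2.7]
opening: 0.146
```

```bash
python3 -m pendant '[[[0,0,0,0.0003,0],[0,0,0,0.0006,0],[0,0,0,0.0009,0],[0,0,0,0.001,0],[0,0,0,0.001,0],[0,0,0,0.001,0],[0,0,0,0.001,0],[0,0,0,0.001,0]]]'
```

```text
t: 13.95
eef_pos: [470.9, 185.4, 150.2]
tcp_rot: [3.141, -0.001, 0.823]
ft_force: [-3.0, -5.2, 2.6]
opening: 0.141
```

```bash
python3 -m pendant '[[[0,0,0,0.0003,0],[0,0,0,0.0006,0],[0,0,0,0.0009,0],[0,0,0,0.001,0],[0,0,0,0.001,0],[0,0,0,0.001,0],[0,0,0,0.001,0],[0,0,0,0.001,0]]]'
```

```text
t: 14.75
eef_pos: [471.0, 185.4, 149.2]
tcp_rot: [3.141, -0.001, 0.823]
ft_force: [-3.1, -5.8, 3.4]
opening: 0.145
```

```bash
python3 -m pendant '[[[0,0,0,0.0003,0],[0,0,0,0.0006,0],[0,0,0,0.0009,0],[0,0,0,0.001,0],[0,0,0,0.001,0],[0,0,0,0.001,0],[0,0,0,0.001,0],[0,0,0,0.001,0]]]'
```

```text
t: 15.55
eef_pos: [471.0, 185.4, 148.2]
tcp_rot: [3.141, -0.001, 0.823]
ft_force: [-1.9, -6.2, 3.3]
opening: 0.138
```

```bash
python3 - <<'E'
from h import *
W,c=wrist("w5"); s=env.state()
b=np.zeros((400,640),bool); b[60:280,300:345]=1
m=b&(abs(W[...,2]-93)<7); print("bridge",m.sum(),W[m].mean(0))
m=b&(W[...,2]>150)&(W[...,2]<215); print("knob?",m.sum(),np.percentile(W[m][:,2],[10,50,90]) if m.sum() else 0)
print(s["eef_pos"],s["ft_force"])
cv2.imwrite("pics/w5c.png",cv2.resize(c["image"][60:300,200:440],None,fx=2.5,fy=2.5))
E
```

```text
bridge 2898 [512.22618243 228.30222659  91.93684509]
knob? 2154 [170.89782008 184.53429538 205.30532222]
[470.93441571 185.41854913 148.17456712] [-2.74882284 -4.88136226  2.09369884]
```

View pics/w5c.png

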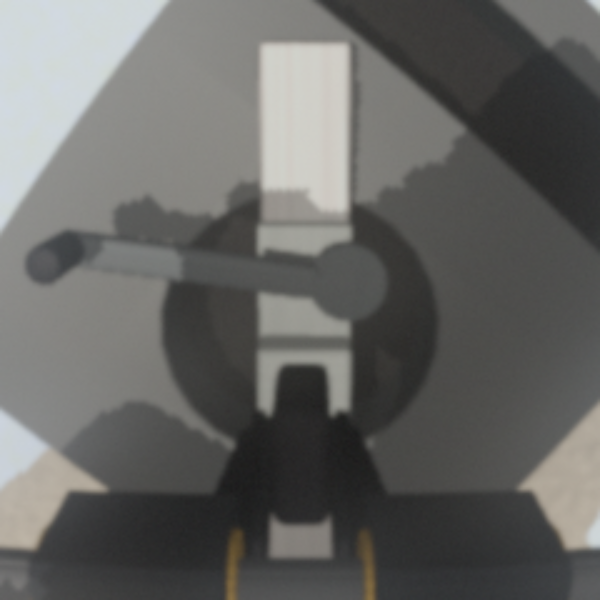

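```bash
python3 - <<'E'
import numpy as np
W=np.load("w5.npy")
for r in (210,222,236,250,262): print(r,W[r,321].round(1))
for r,c in((180,282),(195,280),(200,360),(190,290),(170,275)): print("pocket",r,c,W[r,c].round(1))
for r,c in((185,225),(120,260),(100,325)): print(W[r,c].round(1))
E
```

```text
210 [481.5 195.9 161. ]
222 [481.5 196.1 181.7]
236 [476.7 190.9 185.5]
250 [470.3 184.  185.2]
262 [464.1 177.3 183.4]
pocket 180 282 [444.7 214.5  41.7]
pocket 195 280 [431.5 204.3  40.9]
pocket 200 360 [489.1 142.9  39.7]
pocket 190 290 [442.7 200.8  39.4]
pocket 170 275 [466.7 231.9 116.5]
[412.8 252.   80.6]
[478.5 270.6  78.6]
[531.2 244.4  91.8]
```

```bash
python3 -m pendant '[[[0,0,0,0.0003,0],[0,0,0,0.0006,0],[0,0,0,0.0009,0],[0,0,0,0.0012,0],[0,0,0,0.0014,0],[0,0,0,0.0015,0],[0,0,0,0.0015,0],[0,0,0,0.0015,0]]]'
```

```text
t: 16.4
eef_pos: [471.0, 185.4, 146.7]
tcp_rot: [3.141, -0.001, 0.823]
ft_force: [-2.6, -5.2, 3.7]
opening: 0.143
```

```bash
python3 -m pendant '[[[0,0,0,0.0003,0],[0,0,0,0.0006,0],[0,0,0,0.0009,0],[0,0,0,0.0012,0],[0,0,0,0.0014,0],[0,0,0,0.0015,0],[0,0,0,0.0015,0],[0,0,0,0.0015,0]]]'
```

```text
t: 17.2
eef_pos: [471.0, 185.4, 145.2]
tcp_rot: [3.141, -0.001, 0.823]
ft_force: [-3.0, -5.0, 3.3]
opening: 0.139
```

```bash
python3 -m pendant '[[[0,0,0,0.0003,0],[0,0,0,0.0006,0],[0,0,0,0.0009,0],[0,0,0,0.0012,0],[0,0,0,0.0014,0],[0,0,0,0.0015,0],[0,0,0,0.0015,0],[0,0,0,0.0015,0]]]'
```

```text
t: 18.0
eef_pos: [471.0, 185.4, 143.7]
tcp_rot: [3.141, -0.001, 0.823]
ft_force: [-2.4, -6.0, 2.6]
opening: 0.143
```

```bash
python3 -m pendant '[[[0,0,0,0.0003,0],[0,0,0,0.0006,0],[0,0,0,0.0009,0],[0,0,0,0.0012,0],[0,0,0,0.0014,0],[0,0,0,0.0015,0],[0,0,0,0.0015,0],[0,0,0,0.0015,0]]]'
```

```text
t: 18.8
eef_pos: [471.0, 185.4, 142.2]
tcp_rot: [3.141, -0.001, 0.823]
ft_force: [-2.1, -5.4, 3.7]
opening: 0.146
```

```bash
python3 -m pendant '[[[0,0,0,0.0003,0],[0,0,0,0.0006,0],[0,0,0,0.0009,0],[0,0,0,0.0012,0],[0,0,0,0.0014,0],[0,0,0,0.0015,0],[0,0,0,0.0015,0],[0,0,0,0.0015,0]]]'
```

```text
t: 19.6
eef_pos: [471.0, 185.4, 140.7]
tcp_rot: [3.141, -0.001, 0.823]
ft_force: [-2.0, -5.4, 3.2]
opening: 0.143
```

```bash
python3 -m pendant '[[[0,0,0,0.0003,0],[0,0,0,0.0006,0],[0,0,0,0.0009,0],[0,0,0,0.0012,0],[0,0,0,0.0014,0],[0,0,0,0.0015,0],[0,0,0,0.0015,0],[0,0,0,0.0015,0]]]'
```

```text
t: 20.4
eef_pos: [471.0, 185.4, 139.2]
tcp_rot: [3.141, -0.001, 0.823]
ft_force: [-2.9, -5.4, 2.9]
opening: 0.145
```

```bash
python3 - <<'E'
from h import *
W,c=wrist("w6")
for r in (222,228,236,250): print(r,W[r,321].round(1))
print(np.nanmedian(W[85:130,318:328,2]), "yaw check")
E
```

```text
222 [481.5 196.1 172.4]
228 [479.9 194.3 175.7]
236 [476.8 191.  176.8]
250 [470.1 183.7 175.3]
91.78890800289896 yaw check
```

```bash
python3 -m pendant '[[[0,0,0,0.0003,0],[0,0,0,0.0006,0],[0,0,0,0.0009,0],[0,0,0,0.0012,0],[0,0,0,0.0014,0],[0,0,0,0.0015,0],[0,0,0,0.0015,0],[0,0,0,0.0015,0]]]'
```

```text
t: 21.25
eef_pos: [471.0, 185.4, 137.7]
tcp_rot: [3.141, -0.001, 0.823]
ft_force: [-1.5, -5.5, 3.3]
opening: 0.142
```

```bash
python3 -m pendant '[[[0,0,0,0.0003,0],[0,0,0,0.0006,0],[0,0,0,0.0009,0],[0,0,0,0.0012,0],[0,0,0,0.0014,0],[0,0,0,0.0015,0],[0,0,0,0.0015,0],[0,0,0,0.0015,0]]]'
```

```text
t: 22.05
eef_pos: [471.1, 185.4, 136.3]
tcp_rot: [3.141, -0.001, 0.823]
ft_force: [-3.0, -4.7, 4.3]
opening: 0.142
```

```bash
python3 -m pendant '[[[0,0,0,0.0003,0],[0,0,0,0.0006,0],[0,0,0,0.0009,0],[0,0,0,0.0012,0],[0,0,0,0.0014,0],[0,0,0,0.0015,0],[0,0,0,0.0015,0],[0,0,0,0.0015,0]]]'
```

```text
t: 22.85
eef_pos: [471.1, 185.4, 135.1]
tcp_rot: [3.14, -0.001, 0.823]
ft_force: [-3.7, -5.6, 8.1]
opening: 0.141
```

```bash
python3 -m pendant '[[[0,0,0,0.0003,0],[0,0,0,0.0006,0],[0,0,0,0.0009,0],[0,0,0,0.0012,0],[0,0,0,0.0014,0],[0,0,0,0.0015,0],[0,0,0,0.0015,0],[0,0,0,0.0015,0]]]'
```

```text
t: 23.65
eef_pos: [471.6, 185.4, 134.6]
tcp_rot: [3.139, -0.002, 0.823]
ft_force: [-5.4, -6.4, 18.7]
opening: 0.143
```

```bash
python3 -m pendant '[[[0,0,0,-0.0004,0],[0,0,0,-0.0007,0],[0.4,0,0,-0.0007,0],[0.4,0,0,-0.0007,0],[0.4,0,0,-0.0007,0],[0.4,0,0,-0.0007,0],[0.4,0,0,-0.02,0],[0.4,0,0,-0.06,0]]]'
python3 - <<'E'
from h import *
s=env.state(); W,c=wrist("w7")
L=W[...,2]
b=np.zeros((400,640),bool); b[60:300,180:360]=1
m=b&(abs(L-92)<5); m[:,:300]=0;m[:,345:]=0; print("bridge",W[m].mean(0),cv2.minAreaRect(W[m][:,:2].astype(np.float32)))
m=b&(L>155)&(L<180); print("knob",m.sum(),W[m].mean(0),cv2.minAreaRect(W[m][:,:2].astype(np.float32)))
m=b&(L>134)&(L<146); m[:,280:]=0; print("pin",m.sum(),W[m].mean(0) if m.sum() else 0)
m=b&(L>112)&(L<122); print("arm",m.sum(),cv2.minAreaRect(W[m][:,:2].astype(np.float32)))
goto(471,185,200,47)
cv2.imwrite("pics/w7c.png",cv2.resize(c["image"][40:290,180:440],None,fx=2.3,fy=2.3))
E
```

```text
t: 24.45
eef_pos: [469.5, 185.3, 191.2]
tcp_rot: [-3.139, 0.004, 0.823]
ft_force: [1.5, 0.2, -0.0]
opening: 0.397
bridge [481.41456595 194.86472249  91.77424713] ((471.3918762207031, 184.23475646972656), (209.49440002441406, 30.242815017700195), 47.33943557739258)
knob 784 [472.32286323 186.85620479 170.21680537] ((470.8048400878906, 185.26828002929688), (32.67981719970703, 13.378472328186035), 46.9225959777832)
pin 156 [445.49480631 264.69696784 139.90848432]
arm 1448 ((459.1393127441406, 213.17425537109375), (53.820396423339844, 103.53309631347656), 38.30218505859375)
t 24.5 pose [472.4 186.2 198.6] yaw 47.15 j6 0.99 F [ 1.1 -0.3  5.7] op 0.398
shift x,y,z m: [-0.0018 -0.0002 -0.0014] turn 0.003
```

View pics/w7c.png

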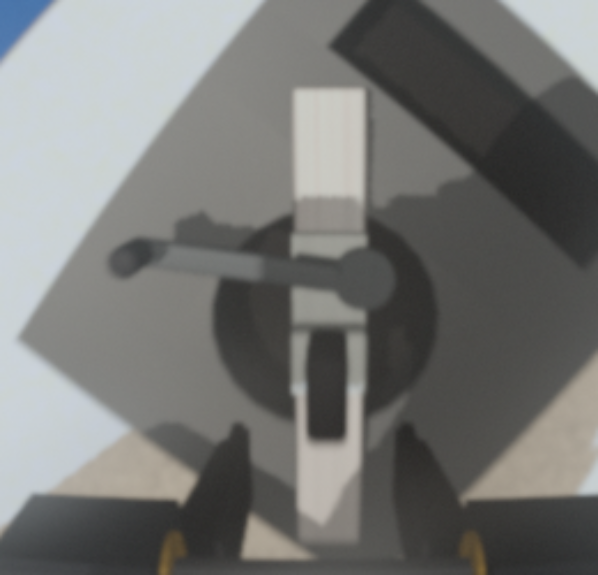

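```bash
python3 -c "
from h import *
goto(445.3,264.8,170,128.6)"
```

```text
t 24.5 pose [472.4 186.2 198.6] yaw 47.15 j6 0.99 F [ 1.1 -0.3  5.7] op 0.398
shift x,y,z m: [ 0.0392 -0.0733  0.0286] turn -1.422
```

```bash
python3 -m pendant '[[[0.4,0,0,0,-0.14],[0.4,0.006,-0.011,0,-0.28],[0.4,0.012,-0.022,0,-0.42],[0.4,0.018,-0.034,0,-0.56],[0.4,0.024,-0.045,0,-0.7],[0.4,0.03,-0.056,0,-0.84],[0.4,0.036,-0.067,0,-0.98],[0.4,0.039,-0.073,0,-1.12]]]'
python3 -m pendant '[[[0.4,0,0,0,-0.14],[0.4,0,0,0,-0.30],[0.4,0,0,0.01,-0.30],[0.4,0,0,0.02,-0.30],[0.4,0,0,0.03,-0.30],[0.4,0,0,0.035,-0.30],[0.4,0,0,0.035,-0.3],[0.4,0,0,0.035,-0.3]]]'
python3 - <<'E'
from h import *
goto(445.3,264.8,123,128.6)
W,c=wrist("w8"); L=W[...,2]
b=np.zeros((400,640),bool); b[100:300,240:400]=1
m=b&(L>134)&(L<146); print("pin",m.sum(),W[m].mean(0) if m.sum() else 0)
cv2.imwrite("pics/w8c.png",cv2.resize(c["image"][60:300,190:450],None,fx=2,fy=2))
E
```

```text
t: 25.3
eef_pos: [443.5, 264.7, 192.6]
tcp_rot: [3.141, -0.0, 1.949]
ft_force: [-0.2, -0.2, -0.2]
opening: 0.401
t: 26.1
eef_pos: [443.8, 263.8, 157.7]
tcp_rot: [3.142, -0.0, 2.242]
ft_force: [0.2, 0.5, 0.5]
opening: 0.403
t 26.1 pose [443.8 263.8 157.7] yaw 128.46 j6 -0.26 F [0.2 0.5 0.5] op 0.403
shift x,y,z m: [-0.0002  0.0018  0.0347] turn -0.002
pin 215 [443.42443459 265.97111609 139.65628567]
```

View pics/w8c.png

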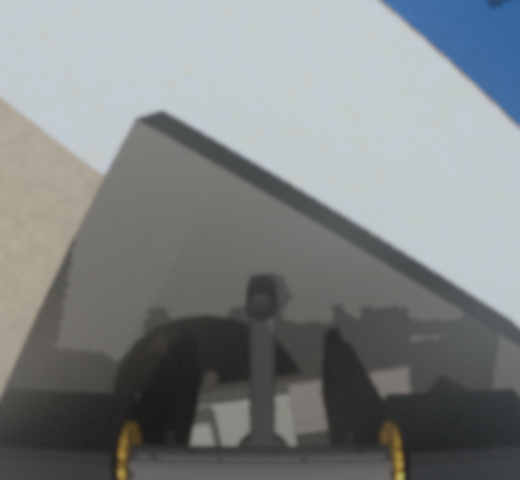

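```bash
python3 -m pendant '[[[0.4,0.001,0.001,0.01,0],[0.3,0.001,0.001,0.02,0],[0.3,0.001,0.001,0.03,0],[0.2,0.001,0.001,0.034,0],[0.18,0.001,0.001,0.034,0],[0.17,0.001,0.001,0.034,0],[0.17,0.001,0.001,0.034,0],[0.17,0.001,0.001,0.034,0]]]'
python3 -m pendant '[[[0.17,-0.0004,0.0075,0,0.1],[0.17,-0.0015,0.0149,0,0.2],[0.17,-0.0033,0.0222,0,0.3],[0.17,-0.0059,0.0292,0,0.4],[0.17,-0.0092,0.036,0,0.5],[0.17,-0.0131,0.0423,0,0.6],[0.17,-0.0176,0.0483,0,0.7],[0.17,-0.0227,0.0538,0,0.8]]]'
python3 - <<'E'
from h import *
s=env.state();p=s["eef_pos"][:2]-[491.6,206.9]; print(np.hypot(*p),np.degrees(np.arctan2(p[1],p[0])),np.degrees(s["tcp_rot"][2]))
W,c=wrist("w9")
cv2.imwrite("pics/w9c.png",cv2.resize(c["image"][60:300,190:450],None,fx=2,fy=2))
E
```

```text
t: 26.95
eef_pos: [444.0, 265.3, 124.1]
tcp_rot: [3.141, 0.0, 2.243]
ft_force: [-0.8, -0.5, -1.0]
opening: 0.173
t: 27.75
eef_pos: [500.4, 281.1, 124.0]
tcp_rot: [3.141, -0.0, 1.439]
ft_force: [-0.2, -0.1, -0.1]
opening: 0.171
74.67443853546177 83.21899493128204 82.43445781212469
```

View pics/w9c.png

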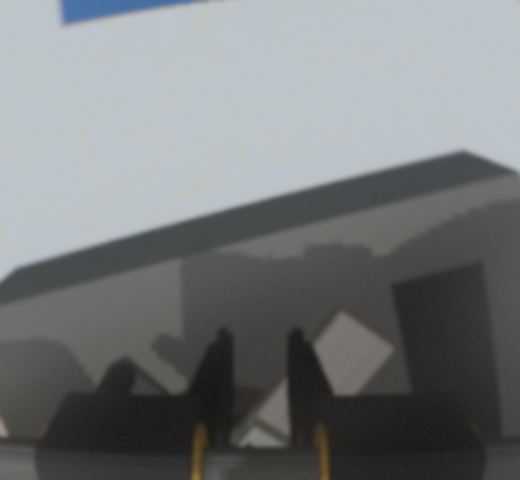

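```bash
python3 - <<'E'
from h import *
W=np.load("w9.npy")
for r,c in((243,250),(247,251),(252,250),(256,268),(245,265),(230,360),(275,320)): print(r,c,W[r,c].round(1))
s=cam("scene"); t=cam("top"); np.save("top9.npy",world(t))
a=cv2.resize(s["image"][150:290,310:450],None,fx=4,fy=4); b=cv2.resize(t["image"][185:285,220:320],(560,560)); cv2.imwrite("pics/st.png",cv2.resize(np.hstack([a,b]),(800,400)))
E
```

```text
243 250 [446.8 270.3 120. ]
247 251 [448.5 269.4 125.3]
252 250 [449.  268.7 132. ]
256 268 [457.2 255.9 116.1]
245 265 [447.  247.9  79. ]
230 360 [530.9 257.1  91.1]
275 320 [493.3 224.6 100.9]
```

View pics/st.png

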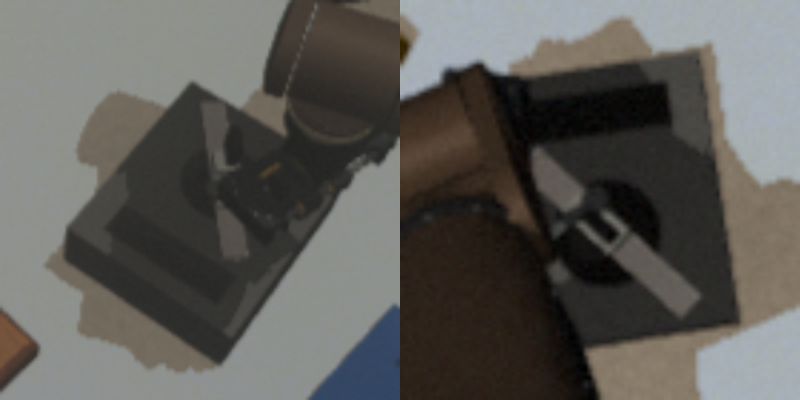

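```bash
python3 - <<'E'
from h import *
W=np.load("w9.npy"); T=np.load("top9.npy")
for r,c in((228,302),(232,301),(240,300),(228,339),(232,340),(240,341)): print("finger",r,c,W[r,c].round(1))
b=np.zeros((400,640),bool); b[225:270,255:310]=1
for lo,hi in((155,185),(88,97)):
    m=b&(T[...,2]>lo)&(T[...,2]<hi); p=T[m]; print(lo,len(p),p.mean(0).round(1),cv2.minAreaRect(p[:,:2].astype(np.float32)) if len(p)>4 else 0)
m=np.zeros((400,640),bool); m[200:280,200:350]=1
m&=(W[...,2]>88)&(W[...,2]<97); p=W[m]; print("bridge w",len(p),p.mean(0),cv2.minAreaRect(p[:,:2].astype(np.float32)))
E
```

```text
finger 228 302 [492.  294.5 159.6]
finger 232 301 [491.8 294.8 165.9]
finger 240 300 [491.9 294.9 176.2]
finger 228 339 [513.2 292.1 160.6]
finger 232 340 [513.4 291.3 164.4]
finger 240 341 [513.3 292.  176.3]
155 36 [468.9 182.3 171. ] ((469.4842834472656, 183.4215850830078), (31.951698303222656, 12.48867416381836), 44.51786804199219)
88 225 [456.5 164.6  91.8] ((469.05413818359375, 172.437744140625), (167.10934448242188, 131.69525146484375), 79.48741149902344)
bridge w 413 [500.02593527 229.86933475  91.80533853] ((507.325439453125, 231.67991638183594), (63.63774871826172, 19.572521209716797), 46.300445556640625)
```

```bash
python3 - <<'E'
from h import *
c=cam("wrist"); T=np.array(c["tool_from_camera"]); print(T.round(3).tolist())
C=np.linalg.inv(T)
for p in ((0,0,0),(10,0,0),(10,-8,0),(10,-8,-38),(0,-8,0),(0,0,-19)):
    q=C[:3,:3]@np.array(p,float)+C[:3,3]; th=np.arctan2(np.hypot(q[0],q[1]),q[2]); a=np.arctan2(q[1],q[0])
    print(p,(c["cx"]+c["fx"]*th*np.cos(a)).round(),(c["cy"]+c["fy"]*th*np.sin(a)).round(),"z",q[2].round(1))
cx=c["image"][150:300,230:410].astype(float); cx=np.clip(cx*3,0,255).astype(np.uint8); cv2.imwrite("pics/w9b.png",cv2.resize(cx,None,fx=4,fy=4))
z=c["range_z"]; print(z[200:262:4,302].round(0)); print(z[200:262:4,296].round(0))
E
```

```text
[[-0.0, -0.956, -0.294, 84.059], [1.0, -0.0, -0.0, 0.213], [0.0, -0.294, 0.956, -199.613], [0.0, 0.0, 0.0, 1.0]]
(0, 0, 0) 320.0 224.0 z 215.5
(10, 0, 0) 320.0 210.0 z 212.6
(10, -8, 0) 308.0 210.0 z 212.6
(10, -8, -38) 306.0 233.0 z 176.2
(0, -8, 0) 308.0 224.0 z 215.5
(0, 0, -19) 320.0 235.0 z 197.3
[256. 257. 258. 260. 261. 263. 183. 178. 171. 168. 167. 162. 156. 152.
 150. 145.]
[258. 258. 259. 260. 262. 262. 262. 264. 172. 167. 163. 159. 152. 149.
 145. 142.]
```

View pics/w9b.png

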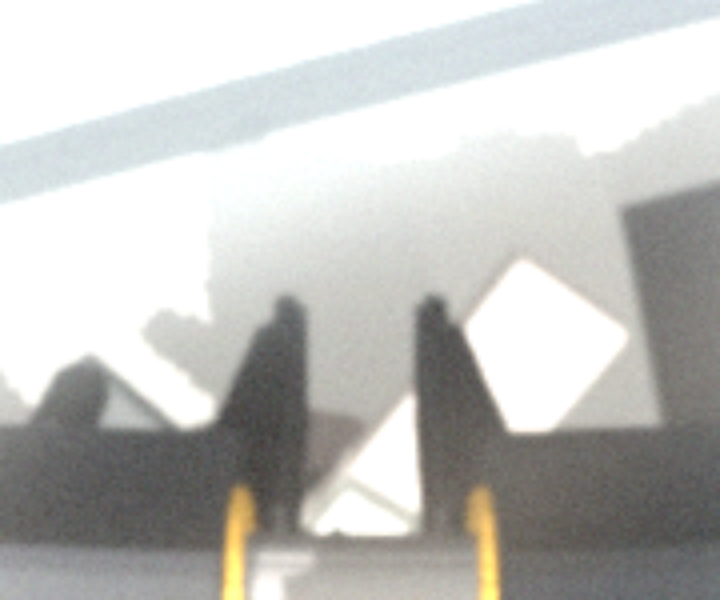

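```bash
python3 -m pendant '[[[0.27,0,0,-0.015,0],[0.27,0,0,-0.036,0],[0.27,-0.0033,-0.0222,-0.036,-0.1],[0.27,-0.0059,-0.0292,-0.036,-0.24],[0.27,-0.0092,-0.036,-0.036,-0.38],[0.27,-0.0131,-0.0423,-0.036,-0.52],[0.27,-0.0176,-0.0483,-0.036,-0.66],[0.27,-0.0227,-0.0538,-0.036,-0.8]]]'
python3 -c "
from h import *
goto(444.5,265.3,98,128.7)"
```

```text
t: 28.75
eef_pos: [443.0, 265.2, 159.9]
tcp_rot: [3.141, -0.0, 2.252]
ft_force: [0.5, -0.4, -0.3]
opening: 0.272
t 28.75 pose [443.  265.2 159.9] yaw 129.01 j6 -0.27 F [ 0.5 -0.4 -0.3] op 0.272
shift x,y,z m: [-0.0009  0.0012  0.0619] turn 0.005
```

```bash
python3 -m pendant '[[[0.27,-0.0005,0.001,0.012,0],[0.27,-0.0005,0.001,0.024,0],[0.27,-0.0005,0.001,0.034,0],[0.27,-0.0005,0.001,0.042,0],[0.27,-0.0005,0.001,0.050,0],[0.27,-0.0005,0.001,0.056,0],[0.27,-0.0005,0.001,0.061,0],[0.27,-0.0005,0.001,0.061,0]]]'
python3 - <<'E'
from h import *
goto(444.5,265.3,98,128.7)
W,c=wrist("w10")
cx=np.clip(c["image"][150:300,230:410].astype(float)*3,0,255).astype(np.uint8); cv2.imwrite("pics/w10b.png",cv2.resize(cx,None,fx=4,fy=4))
E
```

```text
t: 29.55
eef_pos: [444.7, 265.4, 98.1]
tcp_rot: [-3.141, -0.0, 2.243]
ft_force: [0.7, 0.1, -0.8]
opening: 0.269
t 29.55 pose [444.7 265.4  98.1] yaw 128.49 j6 -0.26 F [ 0.7  0.1 -0.8] op 0.269
shift x,y,z m: [ 0.     -0.0003  0.0001] turn -0.004
```

```bash
python3 -m pendant '[[[0,0,0,0,0],[0,0,0,0,0],[0,0,0,0,0],[0,0,0,0,0],[0,0,0,0,0],[0,0,0,0,0],[0,0,0,0,0],[0,0,0,0,0]]]'
python3 - <<'E'
import numpy as np
W=np.load("w10.npy")
for r in range(196,262,5): print(r,W[r,306:338:4,2].round(0))
E
```

```text
t: 30.4
eef_pos: [444.9, 265.6, 98.9]
tcp_rot: [3.141, -0.0, 2.243]
ft_force: [-1.6, 2.4, 3.5]
opening: 0.114
196 [79. 80. 80. 80. 80. 80. 80. 80.]
201 [79. 80. 80. 81. 79. 81. 80. 80.]
206 [79. 81. 79. 80. 80. 80. 79. 80.]
211 [80. 79. 80. 77. 80. 80. 80. 79.]
216 [80. 80. 78. 80. 79. 80. 79. 80.]
221 [80. 80. 79. 79. 79. 79. 80. 80.]
226 [80. 78. 80. 80. 80. 81. 79. 80.]
231 [ 80. 115. 121. 124. 123.  80.  80.  80.]
236 [ 78. 124. 130. 130. 130. 122.  79.  80.]
241 [ 81. 134. 138. 140. 137. 132.  80.  80.]
246 [ 79. 140. 141. 140. 141. 139.  79.  80.]
251 [ 40. 141. 141. 141. 141. 141.  80.  80.]
256 [ 41. 140. 141. 140. 141.  81.  80.  80.]
261 [ 41.  39. 117. 118. 116.  40.  81.  80.]
```

```bash
python3 -m pendant '[[[0.15,0,0,0,0],[0.15,-0.0004,0.0075,0,0.1],[0.15,-0.0015,0.0149,0,0.2],[0.15,-0.0033,0.0222,0,0.3],[0.15,-0.0059,0.0292,0,0.4],[0.15,-0.0092,0.036,0,0.5],[0.15,-0.0131,0.0423,0,0.6],[0.15,-0.0176,0.0483,0,0.7]]]'
python3 - <<'E'
from h import *
s=env.state();p=s["eef_pos"][:2]-[491.6,206.9]; print(np.hypot(*p),np.degrees(np.arctan2(p[1],p[0])),np.degrees(s["tcp_rot"][2]))
W,c=wrist("w11")
for r in range(226,262,5): print(r,W[r,302:342:4,2].round(0))
E
```

```text
t: 31.2
eef_pos: [493.8, 281.7, 98.4]
tcp_rot: [-3.141, 0.0, 1.539]
ft_force: [-1.4, -1.2, 0.6]
opening: 0.148
74.83255374946954 88.30412617317077 88.17126374991402
226 [131.  79.  80.  81.  81.  79.  80.  79.  79. 131.]
231 [139. 134.  80. 121. 122. 122. 115.  79. 135. 138.]
236 [146. 144. 122. 130. 131. 129. 123.  80. 142. 145.]
241 [152. 148. 133. 137. 137. 136. 132.  79. 149. 153.]
246 [158. 154. 140. 141. 141. 141. 138.  79. 154. 158.]
251 [163. 157. 141. 140. 140. 141. 141.  80. 157. 161.]
256 [164. 158. 141. 142. 141. 141. 141.  81. 157. 167.]
261 [170. 157.  80. 117. 117. 116. 115.  80. 158. 172.]
```

```bash
python3 -m pendant '[[[0.15,-0.0004,0.0075,0,0.1],[0.15,-0.0015,0.0149,0,0.2],[0.15,-0.0033,0.0222,0,0.3],[0.15,-0.0059,0.0292,0,0.4],[0.15,-0.0083,0.0343,0,0.475],[0.15,-0.0092,0.036,0,0.5],[0.15,-0.0092,0.036,0,0.5],[0.15,-0.0092,0.036,0,0.5]]]'
cat >> h.py <<'E'
def chk(name):
    s=env.state();p=s["eef_pos"][:2]-[491.6,206.9]; print("tcp R,ang,yaw",np.hypot(*p).round(1),np.degrees(np.arctan2(p[1],p[0])).round(1),np.degrees(s["tcp_rot"][2]).round(1))
    W,c=wrist(name); L=W[...,2]; b=np.zeros((400,640),bool); b[225:262,304:338]=1
    m=b&(L>138)&(L<144); p=W[m].mean(0); print("pin",m.sum(),p.round(1),"ang",np.degrees(np.arctan2(p[1]-206.9,p[0]-491.6)).round(1))
    T=world(cam("top")); b[:]=0; b[225:270,250:310]=1
    for lo,hi in((155,185),(88,97)):
        m=b&(T[...,2]>lo)&(T[...,2]<hi); q=T[m]
        if len(q)>5: print("top",lo,len(q),q.mean(0).round(1),cv2.minAreaRect(q[:,:2].astype(np.float32)))
E
python3 -c "
from h import *
chk('w12')"
```

```text
t: 32.05
eef_pos: [529.2, 271.6, 98.6]
tcp_rot: [-3.142, 0.0, 1.045]
ft_force: [-0.4, -0.4, -0.1]
opening: 0.147
tcp R,ang,yaw 74.8 59.9 59.9
pin 413 [529.8 273.3 141.1] ang 60.1
top 155 34 [472.3 181.6 171.1] ((471.4014892578125, 181.8584442138672), (30.971485137939453, 12.480528831481934), 44.39501190185547)
top 88 191 [441.7 146.3  91.8] ((470.876953125, 149.17391967773438), (180.37966918945312, 120.75987243652344), 16.776107788085938)
```

```bash
python3 -m pendant '[[[0,0,0,0,0],[0,0,0,0,0],[0,-0.0001,0.0037,0,0.05],[0,-0.0004,0.0075,0,0.1],[0,-0.0008,0.0112,0,0.15],[0,-0.0015,0.0149,0,0.2],[0,-0.0022,0.0181,0,0.245],[0,-0.0022,0.0181,0,0.245]]]'
python3 -c "
from h import *
chk('w13')"
```

```text
t: 32.95
eef_pos: [544.4, 260.5, 98.8]
tcp_rot: [3.141, -0.001, 0.797]
ft_force: [0.4, 0.5, -1.2]
opening: 0.119
tcp R,ang,yaw 75.2 45.5 45.7
pin 375 [545.8 262.1 141.1] ang 45.5
top 155 38 [469.9 179.8 170.2] ((471.0528869628906, 181.43650817871094), (31.81597137451172, 12.498727798461914), 44.0866813659668)
top 88 163 [433.4 142.4  91.7] ((462.44635009765625, 156.94024658203125), (163.09552001953125, 91.9269027709961), 43.036434173583984)
```

```bash
python3 -m pendant '[[[0,0,0.0015,0,0.02],[0,0,0.003,0,0.04],[0,0,0.003,0,0.04],[0,0,0.003,0,0.04],[0,0,0.003,0,0.04],[0,0,0.003,0,0.04],[0,0,0.003,0,0.04],[0,0,0.003,0,0.04]]]'
python3 -m pendant '[[[0.2,0,0,0,0],[0.3,0,0,0,0],[0.3,0,0,0,0],[0.3,0,0,-0.02,0],[0.3,0,0,-0.05,0],[0.3,0,0,-0.09,0],[0.3,0,0,-0.12,0],[0.3,-0.02,0,-0.15,0]]]'
python3 - <<'E'
from h import *
goto(470,185,248,47)
W,c=wrist("w14"); L=W[...,2]
b=np.zeros((400,640),bool); b[40:262,200:440]=1
fit=lambda p:(p.mean(0).round(1),cv2.minAreaRect(p[:,:2].astype(np.float32)))
for n,lo,hi in(("bridge",88,96),("arm",113,121),("pin",136,146),("knob",160,180)):
    m=b&(L>lo)&(L<hi)
    k=cv2.connectedComponentsWithStats(m.astype(np.uint8),connectivity=8)
    for i in range(1,k[0]):
        if k[2][i,4]>60: print(n,k[2][i],fit(W[k[1]==i]))
E
```

```text
t: 33.85
eef_pos: [546.1, 258.6, 98.8]
tcp_rot: [3.142, -0.0, 0.758]
ft_force: [2.8, 0.7, -1.5]
opening: 0.113
t: 34.65
eef_pos: [532.0, 245.3, 249.9]
tcp_rot: [3.142, -0.001, 0.758]
ft_force: [-0.2, 0.5, -0.3]
opening: 0.297
t 34.65 pose [532.  245.3 249.9] yaw 43.45 j6 1.13 F [-0.2  0.5 -0.3] op 0.297
shift x,y,z m: [-0.0865  0.0011  0.0019] turn -0.062
bridge [325 156  15  51 566] (array([535.9, 228.9,  91.5]), ((533.7366943359375, 226.43527221679688), (60.2947883605957, 16.553415298461914), 45.14079666137695))
bridge [313 166   6  40 158] (array([511.8, 234.4,  91.6]), ((515.7141723632812, 237.40243530273438), (47.884132385253906, 6.178789138793945), 43.12545394897461))
arm [315 167  15  61 561] (array([515.7, 225.5, 117.4]), ((516.086181640625, 225.91065979003906), (71.10711669921875, 12.02209186553955), 48.095218658447266))
arm [312 239  25  21 303] (array([472.4, 183.6, 118.7]), ((470.395263671875, 180.529541015625), (25.976797103881836, 29.01816749572754), 43.63108825683594))
pin [314 159  12  12 109] (array([545.6, 258.7, 141.1]), ((545.2094116210938, 258.6363525390625), (11.019997596740723, 11.276847839355469), 47.44499206542969))
knob [318 252  14  10 125] (array([482.9, 192.6, 168. ]), ((482.3269958496094, 191.94406127929688), (7.117323875427246, 13.698497772216797), 44.91536331176758))
```

```bash
python3 -m pendant '[[[0.3,-0.02,0,0,0],[0.3,-0.05,0,0,0],[0.3,-0.08,0,0,0],[0.3,-0.11,0,0,0],[0.3,-0.12,0,0,0],[0.3,-0.12,0,0,0],[0.3,-0.12,0,0,0],[0.3,-0.12,0,0,0]]]'
python3 - <<'E'
from h import *
W,c=wrist("w15"); L=W[...,2]
b=np.zeros((400,640),bool); b[20:262,200:440]=1
fit=lambda p:(p.mean(0).round(1),cv2.minAreaRect(p[:,:2].astype(np.float32)))
for n,lo,hi in(("bridge",88,96),("arm",113,119),("pin",136,146),("knob",160,180)):
    m=b&(L>lo)&(L<hi)
    if n=="bridge": print("all",fit(W[m]))
    k=cv2.connectedComponentsWithStats(m.astype(np.uint8),connectivity=8)
    for i in range(1,k[0]):
        if k[2][i,4]>60: print(n,k[2][i],fit(W[k[1]==i]))
E
```

```text
t: 35.5
eef_pos: [445.2, 162.8, 248.6]
tcp_rot: [-3.142, -0.0, 0.758]
ft_force: [-0.1, 0.3, -0.1]
opening: 0.299
all (array([462.6, 172.8,  91.5]), ((472.12750244140625, 182.6969451904297), (208.84066772460938, 30.926773071289062), 41.58821487426758))
bridge [312  54   7  51 222] (array([516. , 238.1,  91.4]), ((520.223876953125, 241.86135864257812), (58.378108978271484, 6.8850178718566895), 43.42679214477539))
bridge [326  55  15  52 622] (array([535. , 227.6,  91.6]), ((533.0401611328125, 225.80421447753906), (59.41200637817383, 15.990321159362793), 43.48879623413086))
bridge [ 309  163   27   65 1438] (array([423. , 139.1,  91.5]), ((424.6097412109375, 140.70086669921875), (82.12068176269531, 30.704303741455078), 41.93724822998047))
arm [316  53  15  72 672] (array([516.1, 226.1, 117.4]), ((517.3392944335938, 227.0680694580078), (76.26774597167969, 11.402334213256836), 47.213871002197266))
pin [313  41  13  13 116] (array([544.7, 257.3, 141.3]), ((544.9894409179688, 257.3709716796875), (11.145598411560059, 11.32465934753418), 89.76506042480469))
knob [317 138  17  36 517] (array([473.2, 183.4, 171. ]), ((472.41217041015625, 182.32586669921875), (32.013675689697266, 14.112255096435547), 41.247711181640625))
```

```bash
python3 -c "
from h import *
goto(545,257.2,98.5,47.3)"
```

```text
t 35.55 pose [445.  162.8 248.5] yaw 43.44 j6 1.02 F [0.2 0.2 0.4] op 0.301
shift x,y,z m: [0.1375 0.0002 0.15  ] turn -0.067
```

```bash
python3 -m pendant '[[[0.27,0.03,0,0,-0.02],[0.27,0.07,0,0,-0.05],[0.27,0.11,0,0,-0.067],[0.27,0.13,0,0.01,-0.067],[0.27,0.1375,0,0.03,-0.067],[0.27,0.1375,0,0.06,-0.067],[0.27,0.1375,0,0.08,-0.067],[0.27,0.1375,0,0.09,-0.067]]]'
python3 -m pendant '[[[0.27,0,0,0.02,0],[0.27,0,0,0.04,0],[0.27,0,0,0.055,0],[0.27,0,0,0.059,0],[0,0,0,0.0595,0],[0,0,0,0.0595,0],[0,0,0,0.0595,0],[0,0,0,0.0595,0]]]'
python3 -c "
from h import *
goto(545,257.2,98.5,47.3)"
```

```text
t: 36.35
eef_pos: [543.8, 257.1, 156.4]
tcp_rot: [-3.14, 0.003, 0.825]
ft_force: [0.7, -0.1, 0.5]
opening: 0.267
t: 37.15
eef_pos: [544.8, 257.1, 100.1]
tcp_rot: [3.141, -0.002, 0.825]
ft_force: [1.0, 1.8, 0.8]
opening: 0.109
t 37.15 pose [544.8 257.1 100.1] yaw 47.26 j6 1.08 F [1.  1.8 0.8] op 0.109
shift x,y,z m: [0.0003 0.0001 0.0016] turn -0.001
```

Gripped. Now press down gently and check the force.

```bash
python3 -m pendant '[[[0,0,0,0.0005,0],[0,0,0,0.001,0],[0,0,0,0.0015,0],[0,0,0,0.0015,0],[0,0,0,0.0015,0],[0,0,0,0.0015,0],[0,0,0,0.0015,0],[0,0,0,0.0015,0]]]'
```

```text
t: 37.95
eef_pos: [545.2, 257.3, 99.5]
tcp_rot: [3.14, -0.003, 0.825]
ft_force: [-1.5, 0.3, 12.3]
opening: 0.114
```

```bash
python3 -m pendant '[[[0,0,0,0.0006,0],[0,0,0.0015,0.0006,0.02],[0,-0.0001,0.003,0.0006,0.04],[0,-0.0001,0.0045,0.0006,0.06],[0,-0.0002,0.006,0.0006,0.08],[0,-0.0004,0.0075,0.0006,0.1],[0,-0.0005,0.0089,0.0006,0.12],[0,-0.0005,0.0089,0.0006,0.12]]]'
```

```text
t: 38.75
eef_pos: [551.3, 251.2, 99.3]
tcp_rot: [3.141, -0.004, 0.704]
ft_force: [-2.7, 4.0, 15.0]
opening: 0.114
```

```bash
python3 -m pendant '[[[0,0,0,-0.001,0],[0,0,0,-0.0018,0],[0.27,0,0,-0.0018,0],[0.27,0,0,-0.0018,0],[0.27,0,0,-0.03,0],[0.27,0,0,-0.07,0],[0.27,0,0,-0.11,0],[0.27,0,0,-0.15,0]]]'
python3 -m pendant '[[[0.3,-0.02,0,0,0],[0.3,-0.05,0,0,0],[0.3,-0.09,0,0,0],[0.3,-0.13,0,0,0],[0.3,-0.137,0,0,0],[0.3,-0.137,0,0,0],[0.3,-0.137,0,0,0],[0.3,-0.137,0,0,0]]]'
cat >> h.py <<'E'
def look(n):
    W,c=wrist(n); L=W[...,2]
    b=np.zeros((400,640),bool); b[20:262,200:440]=1
    fit=lambda p:(len(p),p.mean(0).round(1),[np.round(x,1) for x in cv2.minAreaRect(p[:,:2].astype(np.float32))])
    for n,lo,hi in(("bridge",88,96),("arm",113,119),("pin",136,146),("knob",160,180)):
        m=b&(L>lo)&(L<hi)
        if n=="bridge": print("all",fit(W[m]))
        k=cv2.connectedComponentsWithStats(m.astype(np.uint8),connectivity=8)
        for i in range(1,k[0]):
            if k[2][i,4]>60: print(n,fit(W[k[1]==i]))
E
python3 -c "
from h import *
look('w16')"
```

```text
t: 39.55
eef_pos: [550.1, 250.0, 248.3]
tcp_rot: [-3.141, 0.001, 0.705]
ft_force: [0.3, -0.2, -0.3]
opening: 0.272
t: 40.35
eef_pos: [446.9, 162.1, 246.9]
tcp_rot: [-3.141, 0.0, 0.705]
ft_force: [-0.5, -0.0, -0.0]
opening: 0.302
all (2253, array([461.6, 173.3,  91.6]), [array([472.3, 182.9]), array([207.3,  30.6]), np.float64(41.4)])
bridge (431, array([520.7, 239.3,  91.7]), [array([521.2, 239.7]), array([58.9, 10. ]), np.float64(42.1)])
bridge (389, array([535.4, 224.8,  91.7]), [array([534.4, 224.2]), array([59.1,  8. ]), np.float64(40.5)])
bridge (1433, array([423.8, 139.5,  91.5]), [array([424.8, 141.2]), array([80.9, 30.4]), np.float64(41.1)])
arm (682, array([518.9, 223.9, 117.4]), [array([519.4, 224.6]), array([76.2, 11.5]), np.float64(41.7)])
pin (121, array([550.5, 251.5, 141.3]), [array([551.1, 251.6]), array([12.2, 11.2]), np.float64(17.3)])
knob (557, array([473.1, 182.9, 171.1]), [array([472.4, 182.2]), array([32.5, 13.8]), np.float64(40.4)])
```

```bash
python3 -c "
from h import *
s=env.state(); print(s['t'],s['ft_force'].round(1)); print(env.job_done())"
```

```text
40.4 [-0.5 -0.4 -0.1]
the job is handed in; nothing more can be done
None
```

The gauge is standing flat on the foam over the round pocket, with its foot on the bottom and the lever locked. I handed the job in at 40.4 s. The gripper was clear of the gauge and no bystander was touched.

**Last checks, all from the wrist camera:**
- **Position:** the rod is about 3 mm from the pocket's middle, and the bridge top is at 91.6 mm, where it should be when flat on the foam.
- **Lever:** the arm is parallel to the bridge, 41.7° against 41.4°, which is a lever value of about 1.57 rad.
- **Rod:** the force climbed from about 3–4 N to 18.7 N at the bottom. The knob's height did not change after that (171 mm), so I take it the foot is still pressing; I could not see it directly.

**What went wrong or disagreed:**
- **First knob grip:** the first grasp of the knob missed because the fingers had not finished closing; the second held.
- **First lever swing:** the first swing passed over the pin. The fingertips seem to end about 30 mm above the stated tool point, so I went lower.
- **Gauge turned:** the first locking push turned the gauge about 5° and left the lever near 1.47 rad. I then gripped the pin, pressed down with about 15 N and finished the swing.
- **Pocket depth:** the cameras read the pocket as about 40 mm deep. The rod only stopped about 64 mm down, which makes the pocket about 58 mm deep. I trusted the force, because the cameras also read the 49 mm slot as only about 40 mm.

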